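Unload the bracket press by its die slide

TASK

The press has just formed a U bracket: draw the die carriage all the way out to its front stop with the bracket still in the die, then lift the bracket out and set it down, legs up and flat on the floor of the steel tray, clear of the finished one there. Then push the empty carriage fully home under the ram. Do not let the bracket drop, and leave the finished bracket and the other things on the desk where they are.

Things in the scene. Friction and masses are not known exactly. Their poses are not given: they have to be found in the camera images.
- press: Dark-enamelled arbor press, fixed, 415 mm long, 410 mm high. Origin on the desk under the ram's axis, z up; the carriage pulls out along its -x. Column x +105 to +180 mm, z to 322; foot back to x +200; ram top z 410; punch bottom z 122. Lever rod at y -80 rises from x -28, z 180 rearward to x +190, z 390. Slide bed out to x -215: face z 30, gib rails y +-48 to +-61, tops z 47 mm.
- head_edge (a point): Middle of the lower front edge of the press head: x -82 mm, y 0, z 160 mm in the press frame. The head (76 mm wide, up to z 300) overhangs the slide to here, right to above the centre of the ball handle when home: no room above it for an upright gripper. Lean the tool 30 to 45 degrees, body out to the press's -x, fingers pointing in, closing along its y.
- carriage (a joint): Slide of the die carriage in m: 0 is fully home under the ram (rear stop), 0.130 is fully out against the front stop; grows as the carriage moves along the press's -x. Friction about 4 N holds it wherever it is left; carriage with die weighs 2.6 kg.
- knob (a point): Centre of the carriage's black ball handle, a ball 35 mm in diameter on a short chromed stud that slopes down to the die's front face. It moves with the carriage: when home it is at x -84 mm, y 0, z 76 mm in the press frame. The die's front face is 32 mm behind it (press +x).
- pocket (a point): Centre of the floor of the die's open cavity; moves with the carriage, axes as the press's. At z 56 mm above the desk, right under the ram when home, 84 mm from the knob. Cavity 95 mm long (x), 62 mm wide (y), 20 mm deep; die 104 x 104 mm, its top at z 76 mm.
- bracket: The U bracket just formed, 3 mm aluminium, 90 mm long (x), 58 mm wide over the legs (y), 45 mm high, about 110 g; origin at the centre of its underside, z up the legs. Loose in the cavity, legs up, x along the press's x, 2 mm of play; legs 25 mm proud of the die's top, to be gripped across their outsides.
- tray: Open steel parts tray fixed to the desk, 180 mm (x) by 270 mm (y), walls 4 mm thick and 24 mm high; origin at the centre of its underside, inner floor 4 mm above it. Its -y half holds the finished bracket; its +y half, the one nearer the press, is empty.
- bracket_done: A finished bracket like the other, standing legs up in the tray's -y half, some 70 mm from the tray's centre, its x about along the tray's y. Same size and origin.
- canister: Clear screw-top plastic canister, 73 mm across, 98 mm high; origin at the centre of its base. Bystander.
- capacitor: Variable capacitor with cream ceramic end plates and aluminium vanes, 85 mm long with its shaft to -x, 66 mm wide, 62 mm high; origin at the centre of its underside. Bystander.
- transceiver: Black handheld transceiver lying on its back, 112 x 58 x 32 mm, its antenna 130 mm further along x; origin at the centre of the case's underside. Bystander.
- paddle_key: Brass paddle key, base 90 x 75 mm, 48 mm high, finger pieces to -x; origin at the centre of its underside. Bystander.
- magnifier: Magnifier lying flat, lens rim 93 mm across, tortoiseshell handle to 160 mm along x; origin under the lens centre. Bystander.
- screwdriver: Screwdriver lying on the desk, 190 mm long along x; origin under its middle. Bystander.
Things that resemble listed ones, but are neither listed nor needed, are in the scene too. What is shaped like the bracket but turquoise is not meant.

How it is judged (in metres and radians):
On the way, in this order (a step that is already met when the one before it is completed fails the run):
1. the carriage is out at its front stop (within 4 mm) with the bracket still in the die (value of joint carriage above 0.126 m and distance between bracket and pocket below 0.012 m), for 0.2 s.
2. the bracket stands legs up on the tray's floor, let go (x of bracket in the frame of tray between -0.075 and 0.075 m and y of bracket in the frame of tray between -0.12 and 0.12 m and z of bracket in the frame of tray between -0.002 and 0.009 m and angle between bracket's own z axis and vertical below 0.08 rad and contact force between bracket and the fingers below 0.1 N), for 0.3 s.
At the end, for the whole second after the job is handed in: Carriage home, within 4 mm of its rear stop; bracket legs up (4.5 degrees) and flat on the tray's floor, its centre 15 mm or more inside the tray's edges, released, at rest, not touching the finished one; the finished bracket and the other things within 20 mm of where they were (all of step 2 and value of joint carriage below 0.004 m and linear speed of bracket below 0.02 m/s and contact force between bracket and bracket_done below 0.05 N and distance of each of canister, capacitor, transceiver, paddle_key, magnifier, screwdriver, bracket_done from where it was at the start of the episode below 0.02 m).
It fails at once if the bracket is let go in the air: away from the die, unheld, more than 30 mm above the desk (height (world z) of bracket above 0.03 m and contact force between bracket and the fingers below 0.05 N and horizontal distance between bracket and pocket above 0.09 m).
It fails at once if the finished bracket in the tray or one of the things lying about is pushed more than 30 mm or knocked over (distance of any of canister, capacitor, transceiver, paddle_key, magnifier, screwdriver, bracket_done from where it was at the start of the episode above 0.03 m or angle between any of canister, capacitor, transceiver, paddle_key, magnifier, screwdriver, bracket_done's own z axis and vertical above 0.5 rad).
It also fails if it takes over 72 s, if anything falls off the work surface, if the arm or the gripper's body presses on something with over 40 N, if the wrist force passes 120 N, or if a joint passes its speed limit or range.

ROBOT

A 7-joint arm with a two-finger parallel gripper is mounted at the origin on the work surface. World frame = base frame: x ahead of the robot, y to its left, z up, the work surface at z = 0. Lengths are in m, angles in degrees, forces in N, time in s.
With the tool pointing down it reaches from about 0.425 to 0.875 m from the base axis. Payload 4.7 kg.
Tool frame: the origin (TCP) lies at the centre of the arm's flange, where the gripper is bolted on; the fingertips stand 182 mm ahead of it and the grasp point (between the pads) lies 164 mm ahead of it (env.grip_depth is the distance from the TCP to the grasp point, in m); z points along the fingers, y is the line along which they close (so a half turn about z gives the same grasp; the last joint's range is limited). The gripper opens to 87 mm and grips with 3 to 60 N. Pads are 19 mm wide; open, the fingers measure 117 mm over their backs; the gripper's body (75 mm by 190 mm) begins 51 mm behind the grasp point.
Start: joints at [0.808, 18.392, -4.016, 83.108, 1.295, 78.541, -3.26], TCP at [0.65, -0, 0.405] pointing down, gripper open.
Joint ranges: [-163.93, 163.93], [-17.29, 119.83], [-79.2, 71.16], [3.27, 140.29], [-89.18, 269.18], [5.43, 117.66], [-154.24, 154.24]. Speed limits (degrees/s): [147.25, 147.25, 180, 180, 180, 180, 180].

INTERFACE

Orientations are given as [roll, pitch, yaw] about the fixed x, y, z axes, in that order (R = Rz(yaw) Ry(pitch) Rx(roll)).
In Python, from cell import env gives the robot as it stands. The module is installed in compiled form; this text tells all that it offers.
- The arm moves only by the tool send_rows, never from a script. Its arguments are lists of equal length, an entry for each row: "xyz": the shift along the tool's x, y, z in m, a list of three; "rotation": the turn, a rotation vector about the tool's x, y, z in rad, a list of three; "jaw": the opening, from 0 (shut) to 1 (fully open). A call has 1 to 20 rows; each row shifts and turns the commanded pose from where the row before left it, along the tool's axes as they then stand; what a row does not reach is not made up. A row lasts 1/10 s, in which the tool goes at most 50 mm and 8.59 degrees, less where a joint would pass 70% of its speed; a pose out of reach is approached as far as the arm can. A call is refused whole if a number of a shift passes 0.05 or a number of a turn 0.15, either way. A call with a gripper value outside its range is refused whole. The fingers move at their own pace and stop on an object; "newtons" is the grip in N (left out, the last holds). Time passes only in rows, so rows that do not move let the fingers close. It gives the time, the measured TCP pose, the force, the opening and the grip force at its end, in the units of the state.
- env.get_obs(): the state, without advancing time (a new reading comes with each control period).
- env.read_camera(name): name is "scene" or "side" or "wrist"; returns a dict with "image" (384x512x3 uint8, blue, green, red), "fx", "fy", "cx", "cy" (pixels), "R" (3x3) and "t" (3): a world point X has camera coordinates R X + t. Camera axes: x right, y down, z forward; pixel columns grow to the right and rows downward; lengths in m; the calibration is good to about 2 mm. The wrist camera is an equidistant fisheye: a pixel r from the principal point sees the ray r / f radians off the axis. A picture is of the moment at which its call begins. There is no depth.
- env.sign_off(): hands the job in; it is judged then, once.
The state is a dict: "time_s": time; "qpos": joint angles; "joint_velocities": joint speeds; "effort": joint torques, N m; "tool_pos": TCP position; "tool_rot": TCP orientation; "force": force on the tool from outside, world axes, zero at the start; "wrist_torque": the same for the moment, N m; "grip_width": finger opening in m; "grasp_force": force on a finger pad.
Only numpy, scipy, OpenCV 4.12 (cv2) and the standard library are available. Lean on these libraries where they do the work, as an engineer would, in place of code of your own. Each camera call takes 0.05 s, during which the arm holds its last target. There are 200 camera calls.

## Working session

There is one attempt and no reset: what is moved stays moved. The work goes in short steps, Python scripts to look and compute and a tool call to move; the robot and the scene stay as the last step left them, time stands still between calls to the robot, and variables do not carry over. Pictures are saved under pics/ and viewed, at most 13 in all, crops included, and the job is handed in when it is done.

Besides the shell and the picture viewer there is one more tool, called after ">>>" as a command line: name --argument value ..., lists and objects as JSON in quotes. send_rows: Moves the arm, as the interface text tells. Its arguments: {"type":"object","properties":{"xyz":{"type":"array"},"rotation":{"type":"array"},"jaw":{"type":"array"},"newtons":{"type":"number"}},"required":["xyz","rotation","jaw"]}

```bash
mkdir -p pics; cat > h.py <<'E'
import numpy as np, cv2, pickle
from scipy.spatial.transform import Rotation as Rn
def ray(c,u,v):
    R,t=np.array(c["R"]),np.array(c["t"]).ravel()
    d=R.T@np.array([(u-c["cx"])/c["fx"],(v-c["cy"])/c["fy"],1]); return -R.T@t,d
def onz(c,u,v,z):
    o,d=ray(c,u,v); return o+d*(z-o[2])/d[2]
def proj(c,X):
    p=np.array(c["R"])@np.array(X)+np.array(c["t"]).ravel(); return c["cx"]+c["fx"]*p[0]/p[2],c["cy"]+c["fy"]*p[1]/p[2]
def tri(c1,p1,c2,p2):
    o1,d1=ray(c1,*p1);o2,d2=ray(c2,*p2)
    s=np.linalg.lstsq(np.array([d1,-d2]).T,o2-o1,rcond=None)[0]
    a,b=o1+s[0]*d1,o2+s[1]*d2; return (a+b)/2,np.linalg.norm(a-b)
def load(n): return pickle.load(open(n+".pkl","rb"))
E
python3 - <<'E'
from cell import env
import cv2,pickle
for n in ["scene","side","wrist"]:
    c=env.read_camera(n); pickle.dump(c,open(n+".pkl","wb"))
    cv2.imwrite(f"pics/{n}.png",cv2.resize(c["image"],(800,600),interpolation=cv2.INTER_CUBIC))
    print(n,c["fx"],c["cx"],c["cy"],c["R"],c["t"])
print(env.get_obs())
E
```

```text
scene 361.46176063126507 259.0363490611356 185.33202007240172 [[ 0.32718276  0.94491232  0.00959978]
 [ 0.79852881 -0.27103585 -0.5374861 ]
 [-0.50527535  0.18352189 -0.84321797]] [-0.2107288  -0.34766025  1.38402094]
side 421.2597758770478 252.9872873556783 198.00322467539795 [[-0.69384062 -0.7200713  -0.00908386]
 [-0.37098052  0.36822119 -0.8525178 ]
 [ 0.61721847 -0.58814155 -0.52261925]] [0.3775532  0.26003905 1.02893142]
wrist 297.3186396354542 258.0385132285681 190.12542056764187 [[ 9.99998763e-01 -2.62522240e-04 -1.55095650e-03]
 [ 1.23955572e-04 -9.69758168e-01  2.44067778e-01]
 [-1.56812595e-03 -2.44067668e-01 -9.69756936e-01]] [-0.65105856 -0.02976439  0.39077507]
{'time_s': 0.15, 'qpos': array([ 0.80751143, 18.42951021, -4.01577451, 83.15905436,  1.29484688,
       78.54234863, -3.2602802 ]), 'joint_velocities': array([ 0.03729901, -0.07715946,  0.04079445, -0.14182825, -0.03043971,
        0.09630061, -0.05963031]), 'effort': array([ 2.16972071e-04, -4.91794288e+01, -4.04079035e-01, -3.12878716e+01,
       -6.39387709e-02,  4.04033612e-02,  9.90178205e-05]), 'tool_pos': array([ 6.49842792e-01, -2.46598366e-05,  4.03908436e-01]), 'tool_rot': array([-1.79914299e+02,  4.93148634e-03,  9.00018102e+01]), 'force': array([-0.97818763, -0.19455715,  1.01684952]), 'wrist_torque': array([-0.00998294, -0.00389762,  0.01179993]), 'grasp_force': 0.0, 'grip_width': 0.08727125040501328}
```

View pics/scene.png

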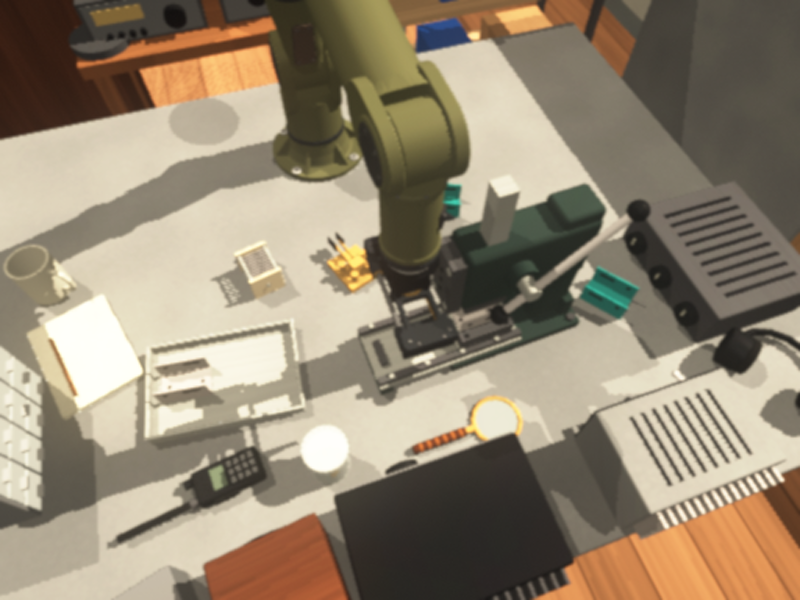

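View pics/side.png

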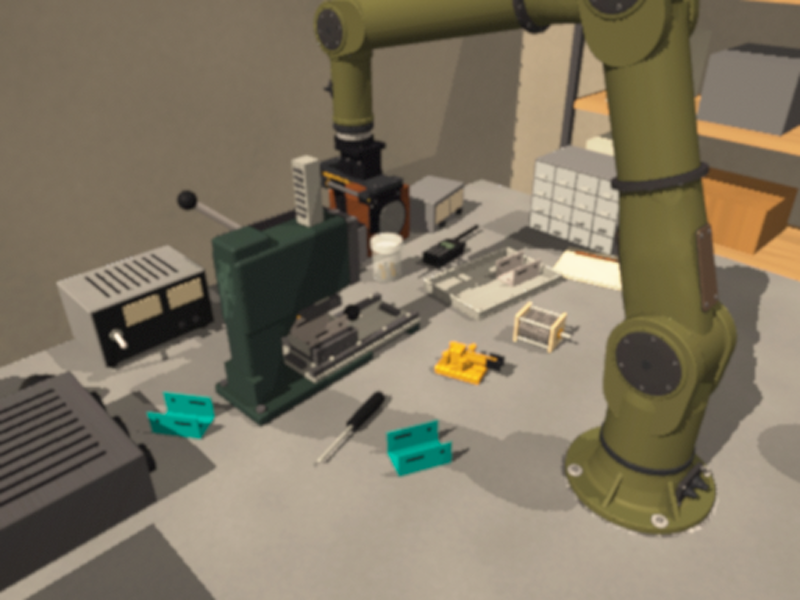

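The scene view shows the press at centre-right with its bed pointing left, bed end near (370,365), and the tray at (225,380) with the finished bracket. In the side view the knob is near (352,312). I'll enlarge both.

```bash
python3 - <<'E'
from h import *
for n,(u,v,w,h,s) in {"scene":(215,115,180,135,4.4),"side":(135,165,150,112,5.3)}.items():
    c=load(n); cv2.imwrite(f"pics/{n}_c.png",cv2.resize(c["image"][v:v+h,u:u+w],None,fx=s,fy=s,interpolation=cv2.INTER_CUBIC))
E
```

```text
(no output)
```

View pics/scene_c.png

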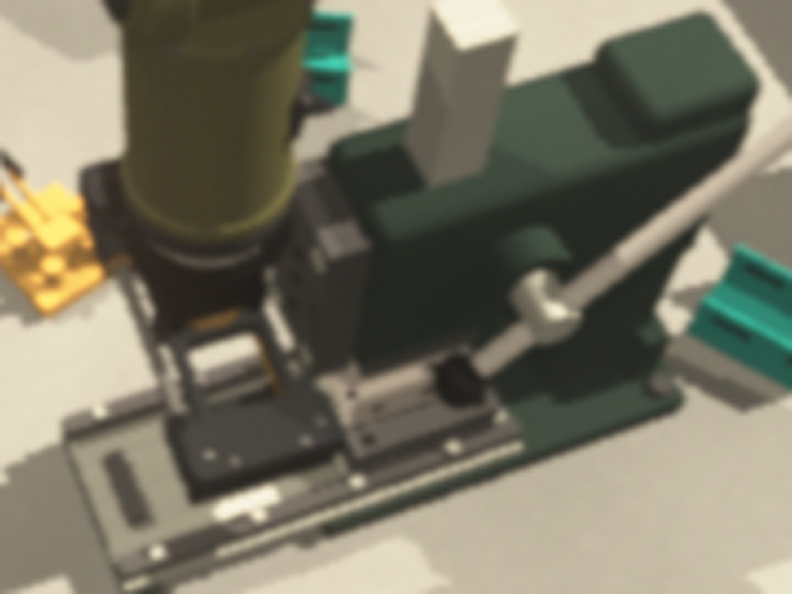

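View pics/side_c.png

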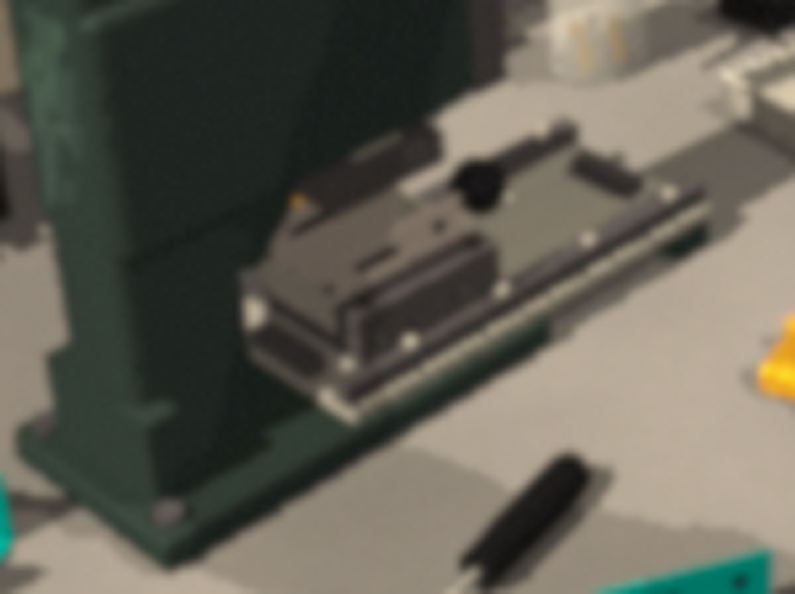

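In the scene crop the bed's front rail corners are at (68,430) and (120,575). In the side crop they are at (705,192) and (563,128), with the knob at (478,185). The ram top is at (504,187) in the full scene picture and (306,160) in the full side one. I'll fit the press pose and measure the tray.

```bash
cat > fit.py <<'E'
from h import *
from scipy.optimize import least_squares
sc,sd=load("scene"),load("side")
S=lambda u,v:(215+u/4.4,115+v/4.4); D=lambda u,v:(135+u/5.3,165+v/5.3); F=lambda u,v:(u/1.5625,v/1.5625)
obs=[(sc,(-.215,.061,.047),S(66,430)),(sc,(-.215,-.061,.047),S(120,575)),(sd,(-.215,.061,.047),D(705,192)),
(sd,(-.215,-.061,.047),D(565,128)),(sd,(-.084,0,.076),D(478,187)),(sc,(0,0,.41),F(504,187)),(sd,(0,0,.41),F(306,160))]
def W(p,X): c,s=np.cos(p[2]),np.sin(p[2]); return np.array([p[0]+c*X[0]-s*X[1],p[1]+s*X[0]+c*X[1],X[2]])
r=lambda p:np.concatenate([np.array(proj(c,W(p,X)))-q for c,X,q in obs])
if __name__=="__main__":
    f=least_squares(r,[.7,.15,1.5],loss="soft_l1"); print(f.x,np.degrees(f.x[2])); print(r(f.x).reshape(-1,2).round(1))
    p=f.x; print("knob",W(p,(-.084,0,.076)),"edge",W(p,(-.082,0,.16)),"out",W(p,(-.214,0,.076)),"pocket out",W(p,(-.13,0,.056)))
    print("tray corners scene (z=.024 outer)")
    q=[onz(sc,*F(u,v),.024) for u,v in [(146,350),(294,320),(305,405),(148,437)]]; print(np.round(q,3)); print(np.mean(q,0),[np.linalg.norm(q[i]-q[i-1]).round(3) for i in range(4)])
    np.save("press.npy",p)
E
python3 fit.py
```

```text
[0.58782197 0.15887839 1.60877793] 92.17618584106093
[[-1.7 -3.6]
 [ 0.2 -0.4]
 [-0.3 -3.2]
 [-0.3 -3.9]
 [-0.2 -1.1]
 [ 0.1 -0.8]
 [-0.5 -1.2]]
knob [0.59101165 0.07493897 0.076     ] edge [0.59093571 0.07693753 0.16      ] out [ 0.59594808 -0.05496727  0.076     ] pocket out [0.59275839 0.02897215 0.056     ]
tray corners scene (z=.024 outer)
[[ 0.443 -0.444  0.024]
 [ 0.469 -0.167  0.024]
 [ 0.645 -0.188  0.024]
 [ 0.614 -0.456  0.024]]
[ 0.54243647 -0.313795    0.024     ] [np.float64(0.171), np.float64(0.278), np.float64(0.177), np.float64(0.27)]
```

```bash
python3 - <<'E'
from fit import *
print("rail+",tri(sc,S(66,430),sd,D(705,192)),"rail-",tri(sc,S(120,575),sd,D(565,128)),"ram",tri(sc,F(504,187),sd,F(306,160)))
print("knob z.076",onz(sd,*D(478,187),.076))
# tray corners in side: top, for cross-check
for u,v in [(66,430),(120,575)]: print(onz(sc,*S(u,v),.047))
for u,v in [(705,192),(565,128)]: print(onz(sd,*D(u,v),.047))
E
```

```text
rail+ (array([ 0.53783314, -0.05813925,  0.03244938]), np.float64(0.006686820910647563)) rail- (array([ 0.65318381, -0.05246579,  0.03397099]), np.float64(0.001782726774553826)) ram (array([0.58711016, 0.1587823 , 0.4069588 ]), np.float64(0.0012321386452449192))
knob z.076 [0.58545469 0.07876502 0.076     ]
[ 0.54796893 -0.05706447  0.047     ]
[ 0.65800645 -0.05447805  0.047     ]
[ 0.52054534 -0.04484718  0.047     ]
[ 0.63689372 -0.03670456  0.047     ]
```

```bash
sed -i 's/\.061,\.047)/.058,.031)/g' fit.py; python3 fit.py
```

```text
[0.58688076 0.15907345 1.61074326] 92.28879062579449
[[-1.  -0.3]
 [ 0.   0.7]
 [-0.9  0.7]
 [ 0.4  0.6]
 [-0.1 -1. ]
 [ 0.  -1.2]
 [-0.4 -1.1]]
knob [0.59023541 0.07514046 0.076     ] edge [0.59015554 0.07713887 0.16      ] out [ 0.59542713 -0.05475583  0.076     ] pocket out [0.59207248 0.02917716 0.056     ]
tray corners scene (z=.024 outer)
[[ 0.443 -0.444  0.024]
 [ 0.469 -0.167  0.024]
 [ 0.645 -0.188  0.024]
 [ 0.614 -0.456  0.024]]
[ 0.54243647 -0.313795    0.024     ] [np.float64(0.171), np.float64(0.278), np.float64(0.177), np.float64(0.27)]
```

View pics/wrist.png

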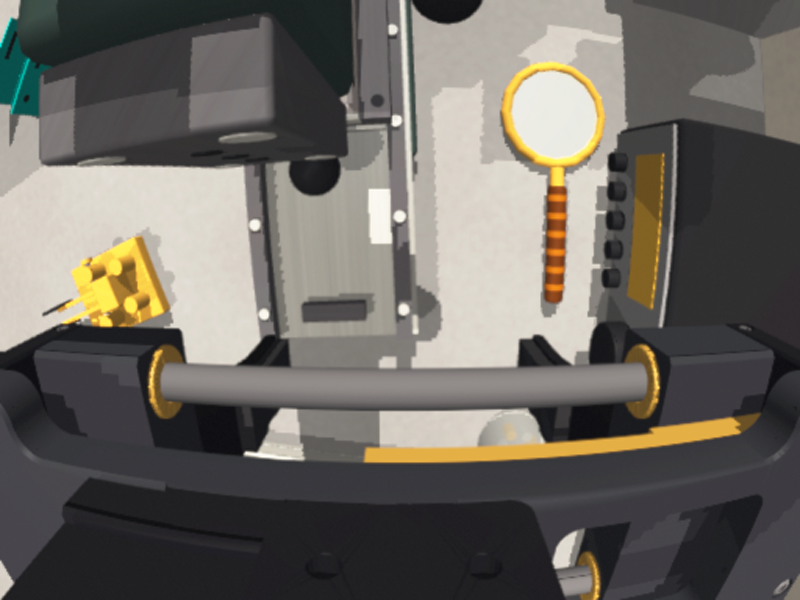

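The wrist view shows the knob at (315,170), partly hidden by the head's lower edge at about (345,152). The bed's front corners are near (262,338) and (412,334), the magnifier is on the right, and the paddle key is on the left.

```bash
cat >> h.py <<'E'
def rayw(c,u,v):
    R,t=np.array(c["R"]),np.array(c["t"]).ravel()
    a=np.array([u-c["cx"],v-c["cy"]]); r=np.hypot(*a); th=r/c["fx"]
    d=np.array([*(a/r*np.sin(th)),np.cos(th)]); return -R.T@t,R.T@d
def onzw(c,u,v,z):
    o,d=rayw(c,u,v); return o+d*(z-o[2])/d[2]
E
python3 - <<'E'
from h import *
w=load("wrist"); f=1/1.5625
print("knob",onzw(w,315*f,170*f,.076))
for u,v,z in [(262,338,.03),(412,334,.03),(264,314,.049),(403,309,.049),(255,225,.049),(399,216,.049),(345,152,.16),(42,162,.16)]: print((u,v),onzw(w,u*f,v*f,z).round(4))
E
```

```text
knob [0.59250808 0.07571623 0.076     ]
(262, 338) [ 0.5331 -0.0583  0.03  ]
(412, 334) [ 0.6582 -0.0538  0.03  ]
(264, 314) [ 0.5429 -0.0319  0.049 ]
(403, 309) [ 0.651  -0.0275  0.049 ]
(255, 225) [0.5401 0.0374 0.049 ]
(399, 216) [0.6481 0.0421 0.049 ]
(345, 152) [0.6234 0.0815 0.16  ]
(42, 162) [0.434  0.0934 0.16  ]
```

The press fit, knob and bed corners agree across all three cameras to about 2 mm: knob near (0.5915, 0.0755), press yaw about 92.3°. First I'll back away from the head, then yaw and lean the tool.

>>> send_rows --xyz '[[-0.04, 0, 0], [-0.04, 0, 0], [-0.04, 0, 0], [-0.04, 0, 0], [0, 0, 0], [0, 0, 0], [0, 0, 0], [0, 0, 0], [0, 0, 0], [0, 0, 0], [0, 0, 0], [0, 0, 0]]' --rotation '[[0, 0, 0], [0, 0, 0], [0, 0, 0], [0, 0, 0], [0, 0, -0.04], [0, 0.14, 0], [0, 0.14, 0], [0, 0.14, 0], [0, 0.14, 0], [0, 0.14, 0], [0, 0, 0], [0, 0, 0]]' --jaw '[1, 1, 1, 1, 1, 1, 1, 1, 1, 1, 1, 1]' --newtons 40

```text
time_s: 1.35
tool_pos: [0.6499, -0.1606, 0.4039]
tool_rot: [-179.9, -39.9, 92.2]
force: [-0.8, 0.2, 0.4]
grip_width: 0.0871
grasp_force: 0.0
```

```bash
cat > go.py <<'E'
import sys,numpy as np
from cell import env
from scipy.spatial.transform import Rotation as Rn
def pose():
    o=env.get_obs(); return np.array(o["tool_pos"]),Rn.from_euler("xyz",o["tool_rot"],degrees=True),o
def need(G):
    p,R,o=pose(); g=p+.164*R.as_matrix()[:,2]
    print("t",o["time_s"],"grasp",g.round(4),"z",R.as_matrix()[:,2].round(3),"y",R.as_matrix()[:,1].round(3),"tool shift",R.inv().apply(np.array(G)-g).round(4))
    print("q",o["qpos"].round(0),"F",o["force"].round(1),"w",round(o["grip_width"],4),"gf",round(o["grasp_force"],1))
if __name__=="__main__": need(eval(sys.argv[1]))
E
python3 go.py "(.5915,.0755,.076)"
python3 - <<'E'
from fit import *
print("canister top",onz(sc,*F(325,448),.098)); 
q=[(427,283),(478,314),(565,270)]
print("tray side",[onz(sd,*F(u,v),.024).round(3) for u,v in q])
w=load("wrist");np.set_printoptions(precision=3)
E
```

```text
t 1.35 grasp [ 0.6457 -0.0554  0.2781] z [-0.026  0.641 -0.767] y [ 0.999  0.039 -0.001] tool shift [-0.0279 -0.0487  0.2404]
q [ 25.  27.  -6.  76. -34.  93.  25.] F [-0.8  0.2  0.4] w 0.0871 gf 0.0
canister top [ 0.75495519 -0.17213052  0.098     ]
tray side [array([ 0.628, -0.182,  0.024]), array([ 0.459, -0.162,  0.024]), array([ 0.441, -0.459,  0.024])]
```

>>> send_rows --xyz '[[-0.014, -0.024, 0], [-0.014, -0.025, 0], [0, 0, 0.03], [0, 0, 0.03], [0, 0, 0.03], [0, 0, 0.03], [0, 0, 0.03], [0, 0, 0.03], [0, 0, 0.02], [0, 0, 0], [0, 0, 0]]' --rotation '[[0, 0, 0], [0, 0, 0], [0, 0, 0], [0, 0, 0], [0, 0, 0], [0, 0, 0], [0, 0, 0], [0, 0, 0], [0, 0, 0], [0, 0, 0], [0, 0, 0]]' --jaw '[1, 1, 1, 1, 1, 1, 1, 1, 1, 1, 1]'

```text
time_s: 2.45
tool_pos: [0.597, -0.0542, 0.2346]
tool_rot: [179.9, -40.0, 92.5]
force: [0.7, -0.8, -0.8]
grip_width: 0.087
grasp_force: 0.0
```

```bash
python3 go.py "(.5915,.0755,.076)"; python3 - <<'E'
from cell import env
from h import *
from cell import env
c=env.read_camera("wrist"); pickle.dump(c,open("wrist2.pkl","wb"))
cv2.imwrite("pics/wrist2.png",cv2.resize(c["image"],(800,600)))
E
```

```text
t 2.45 grasp [0.5928 0.0511 0.109 ] z [-0.026  0.642 -0.766] y [0.999 0.042 0.001] tool shift [-0.0025 -0.0003  0.0409]
q [ 21.  26.  -9.  99. -37.  71.  32.] F [ 0.7 -0.8 -0.8] w 0.087 gf 0.0
```

View pics/wrist2.png

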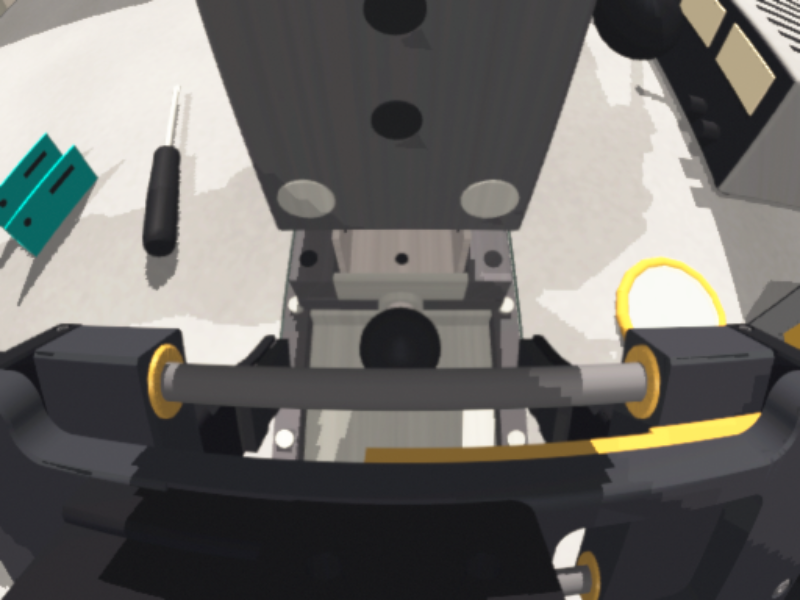

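The ball at (400,348) is centred between the fingers. I'll advance and grip.

>>> send_rows --xyz '[[-0.002, 0, 0.015], [0, 0, 0.015], [0, 0, 0.011], [0, 0, 0], [0, 0, 0], [0, 0, 0], [0, 0, 0], [0, 0, 0], [0, 0, 0], [0, 0, 0]]' --rotation '[[0, 0, 0], [0, 0, 0], [0, 0, 0], [0, 0, 0], [0, 0, 0], [0, 0, 0], [0, 0, 0], [0, 0, 0], [0, 0, 0], [0, 0, 0]]' --jaw '[1, 1, 1, 1, 0, 0, 0, 0, 0, 0]' --newtons 45

```text
time_s: 3.5
tool_pos: [0.5958, -0.0299, 0.2013]
tool_rot: [180.0, -40.1, 92.3]
force: [-0.4, -0.5, -0.8]
grip_width: 0.0471
grasp_force: 0.0
```

```bash
python3 go.py "(.5968,-.0544,.076)"
```

```text
t 3.5 grasp [0.5916 0.0756 0.0758] z [-0.025  0.644 -0.765] y [0.999 0.04  0.   ] tool shift [-0.0994 -0.     -0.084 ]
q [ 20.  28. -10. 101. -38.  67.  33.] F [-0.4 -0.5 -0.8] w 0.0471 gf 0.0
```

>>> send_rows --xyz '[[0, 0, 0], [0, 0, 0], [0, 0, 0], [0, 0, 0], [0, 0, 0], [0, 0, 0]]' --rotation '[[0, 0, 0], [0, 0, 0], [0, 0, 0], [0, 0, 0], [0, 0, 0], [0, 0, 0]]' --jaw '[0, 0, 0, 0, 0, 0]'

```text
time_s: 4.1
tool_pos: [0.595, -0.0298, 0.201]
tool_rot: [-179.9, -40.1, 92.3]
force: [-5.6, -2.1, 3.6]
grip_width: 0.0333
grasp_force: 45.0
```

>>> send_rows --xyz '[[-0.0035, 0, -0.003], [-0.0077, 0, -0.0065], [-0.0077, 0, -0.0065], [-0.0077, 0, -0.0065], [-0.0077, 0, -0.0065], [-0.0077, 0, -0.0065], [-0.0077, 0, -0.0065], [-0.0077, 0, -0.0065], [-0.0077, 0, -0.0065], [-0.0077, 0, -0.0065], [-0.0077, 0, -0.0065], [-0.0077, 0, -0.0065], [-0.0077, 0, -0.0065], [-0.0035, 0, -0.003], [0, 0, 0], [0, 0, 0], [0, 0, 0]]' --rotation '[[0, 0, 0], [0, 0, 0], [0, 0, 0], [0, 0, 0], [0, 0, 0], [0, 0, 0], [0, 0, 0], [0, 0, 0], [0, 0, 0], [0, 0, 0], [0, 0, 0], [0, 0, 0], [0, 0, 0], [0, 0, 0], [0, 0, 0], [0, 0, 0], [0, 0, 0]]' --jaw '[0, 0, 0, 0, 0, 0, 0, 0, 0, 0, 0, 0, 0, 0, 0, 0, 0]'

```text
time_s: 5.8
tool_pos: [0.6002, -0.1598, 0.201]
tool_rot: [-179.8, -40.1, 92.3]
force: [-4.4, 0.4, 2.3]
grip_width: 0.033
grasp_force: 45.0
```

```bash
python3 go.py "(.5968,-.0544,.076)"
```

```text
t 5.8 grasp [ 0.5956 -0.0541  0.0756] z [-0.028  0.644 -0.764] y [ 0.999  0.041 -0.002] tool shift [ 0.      0.0012 -0.0005]
q [ 27.  33.  -6.  93. -34.  76.  39.] F [-4.4  0.4  2.3] w 0.033 gf 45.0
```

>>> send_rows --xyz '[[-0.0015, 0, -0.0013], [-0.0015, 0, -0.0013], [0, 0, 0], [0, 0, 0], [0, 0, 0]]' --rotation '[[0, 0, 0], [0, 0, 0], [0, 0, 0], [0, 0, 0], [0, 0, 0]]' --jaw '[0, 0, 0, 0, 0]'

```text
time_s: 6.3
tool_pos: [0.6006, -0.1605, 0.2005]
tool_rot: [-179.8, -40.4, 92.4]
force: [-4.0, 7.4, -1.3]
grip_width: 0.0329
grasp_force: 45.0
```

```bash
python3 go.py "(.5968,-.0544,.076)"
```

```text
t 6.3 grasp [ 0.5956 -0.0543  0.0756] z [-0.031  0.648 -0.761] y [ 0.999  0.044 -0.003] tool shift [ 0.0001  0.0012 -0.0004]
q [ 27.  33.  -6.  93. -34.  76.  39.] F [-4.   7.4 -1.3] w 0.0329 gf 45.0
```

The carriage stalled at the stop (7 N, no further motion). I'll release, retreat and lean back to about 15°.

>>> send_rows --xyz '[[0, 0, 0], [0, 0, 0], [0, 0, 0], [0, 0, 0], [0, 0, -0.01], [0, 0, -0.03], [0, 0, -0.03], [0, 0, -0.03], [0, 0, -0.03], [0, 0, -0.03], [0, 0, 0], [0, 0, 0], [0, 0, 0], [0, 0, 0], [0, 0, 0]]' --rotation '[[0, 0, 0], [0, 0, 0], [0, 0, 0], [0, 0, 0], [0, 0, 0], [0, 0, 0], [0, 0, 0], [0, 0, 0], [0, 0, 0], [0, 0, 0], [0, -0.145, 0], [0, -0.145, 0], [0, -0.146, 0], [0, 0, 0], [0, 0, 0]]' --jaw '[1, 1, 1, 1, 1, 1, 1, 1, 1, 1, 1, 1, 1, 1, 1]'

```text
time_s: 7.8
tool_pos: [0.6053, -0.2665, 0.3246]
tool_rot: [180.0, -15.3, 92.3]
force: [0.6, -0.1, -1.1]
grip_width: 0.0871
grasp_force: 0.0
```

```bash
python3 go.py "(.593,.0245,.180)"; python3 - <<'E'
from cell import env
from h import *
from cell import env
for n in ["wrist","scene","side"]:
    c=env.read_camera(n); pickle.dump(c,open(n+"3.pkl","wb"))
    cv2.imwrite(f"pics/{n}3.png",cv2.resize(c["image"],(800,600)))
a=cv2.imread("pics/wrist3.png"); b=load("side3")["image"][165:285,150:310]
cv2.imwrite("pics/m3.png",np.hstack([cv2.resize(a,(440,330)),cv2.resize(b,(360,270)) if 0 else cv2.copyMakeBorder(cv2.resize(b,(360,270)),0,60,0,0,0)]))
E
```

```text
t 7.8 grasp [ 0.6037 -0.2233  0.1664] z [-0.01   0.263 -0.965] y [0.999 0.04  0.001] tool shift [ 0.2428 -0.0006  0.0522]
q [ 24.  25.   1.  84. -14.  78.  32.] F [ 0.6 -0.1 -1.1] w 0.0871 gf 0.0
```

View pics/wrist3.png

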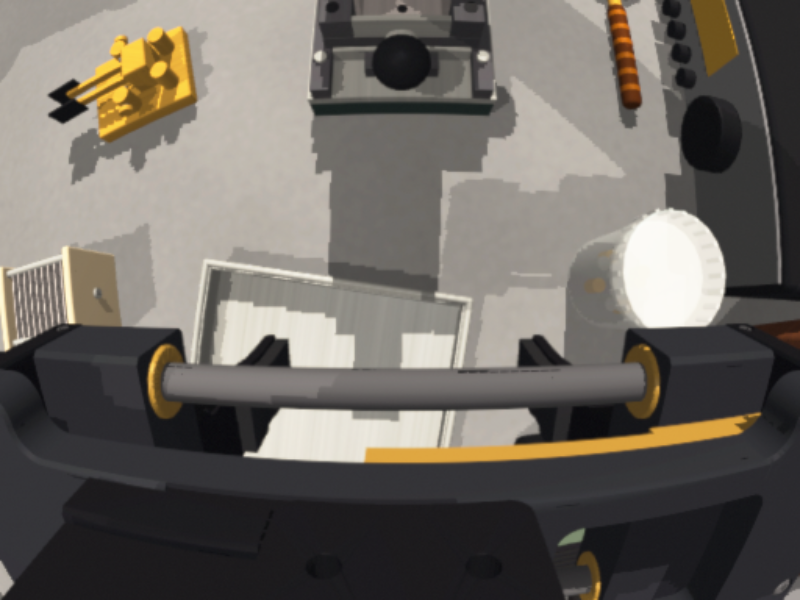

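The wrist view shows the carriage out with the ball at (402,62), and the tray's near corners at (207,262) and (470,298), with nothing in that half.

>>> send_rows --xyz '[[0.03, 0, 0], [0.035, 0, 0.008], [0.035, 0, 0.008], [0.035, 0, 0.008], [0.035, 0, 0.008], [0.035, 0, 0.01], [0.025, 0, 0.01], [0.013, 0, 0], [0, 0, 0], [0, 0, 0]]' --rotation '[[0, 0, 0], [0, 0, 0], [0, 0, 0], [0, 0, 0], [0, 0, 0], [0, 0, 0], [0, 0, 0], [0, 0, 0], [0, 0, 0], [0, 0, 0]]' --jaw '[1, 1, 1, 1, 1, 1, 1, 1, 1, 1]'

```text
time_s: 8.95
tool_pos: [0.5956, -0.0209, 0.337]
tool_rot: [180.0, -15.1, 92.2]
force: [0.2, 0.6, 0.1]
grip_width: 0.0869
grasp_force: 0.0
```

```bash
python3 go.py "(.593,.0245,.099)"; python3 - <<'E'
from cell import env
from h import *
w=load("wrist3"); f=1/1.5625
print("knob",onzw(w,402*f,62*f,.076),"tray",onzw(w,207*f,262*f,.024),onzw(w,470*f,298*f,.024))
c=env.read_camera("wrist"); pickle.dump(c,open("wrist4.pkl","wb"))
cv2.imwrite("pics/wrist4.png",cv2.resize(c["image"],(800,600)))
E
```

```text
t 8.95 grasp [0.594  0.0217 0.1787] z [-0.01   0.26  -0.966] y [0.999 0.038 0.   ] tool shift [-0.018  -0.0009  0.0777]
q [  9.  15.  -6.  96. -14.  71.  10.] F [0.2 0.6 0.1] w 0.0869 gf 0.0
knob [ 0.59815469 -0.05314046  0.076     ] tray [ 0.46818169 -0.17237503  0.024     ] [ 0.64792719 -0.19000314  0.024     ]
```

View pics/wrist4.png

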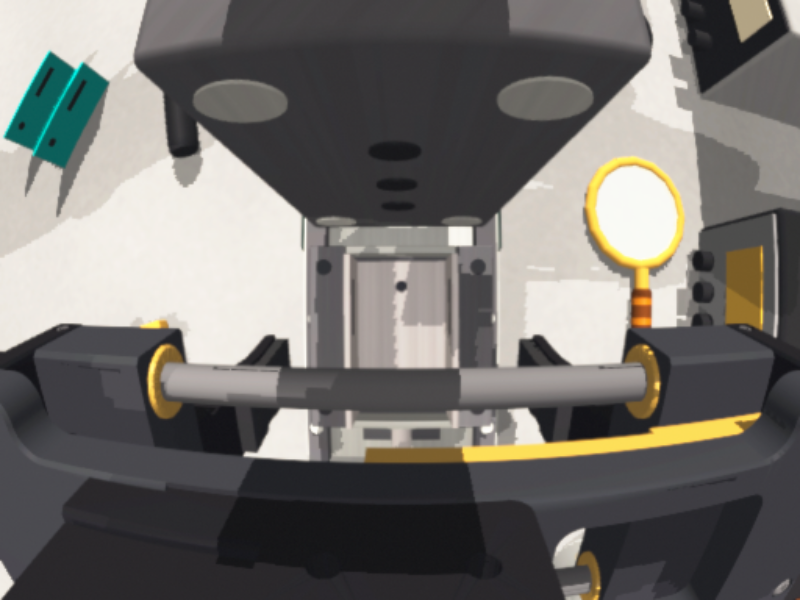

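The bracket is in the cavity between legs at u≈348 and u≈455, centred between the fingers. I'll descend and grip.

>>> send_rows --xyz '[[-0.005, -0.001, 0.02], [-0.005, 0, 0.02], [-0.005, 0, 0.02], [-0.003, 0, 0.01], [0, 0, 0.007], [0, 0, 0], [0, 0, 0], [0, 0, 0], [0, 0, 0], [0, 0, 0], [0, 0, 0], [0, 0, 0]]' --rotation '[[0, 0, 0], [0, 0, 0], [0, 0, 0], [0, 0, 0], [0, 0, 0], [0, 0, 0], [0, 0, 0], [0, 0, 0], [0, 0, 0], [0, 0, 0], [0, 0, 0], [0, 0, 0]]' --jaw '[1, 1, 1, 1, 1, 1, 0, 0, 0, 0, 0, 0]' --newtons 25

```text
time_s: 10.2
tool_pos: [0.5943, -0.0162, 0.2583]
tool_rot: [180.0, -15.1, 92.3]
force: [-1.3, -0.5, 1.5]
grip_width: 0.0577
grasp_force: 25.0
```

```bash
python3 go.py "(.593,.0245,.099)"
```

```text
t 10.2 grasp [0.5927 0.0266 0.1   ] z [-0.01   0.261 -0.965] y [0.999 0.04  0.001] tool shift [-0.0023  0.0002  0.0004]
q [  9.  19.  -6. 100. -15.  63.  12.] F [-1.3 -0.5  1.5] w 0.0577 gf 25.0
```

>>> send_rows --xyz '[[0.0013, 0, -0.0048], [0.0026, 0, -0.0097], [0.0026, 0, -0.0097], [0.0026, 0, -0.0097], [0.0026, 0, -0.0097], [0.0026, 0, -0.0097], [0.0026, 0, -0.0097], [0.0026, 0, -0.0097], [0.0026, 0, -0.0097], [0, 0, 0], [0, 0, 0]]' --rotation '[[0, 0, 0], [0, 0, 0], [0, 0, 0], [0, 0, 0], [0, 0, 0], [0, 0, 0], [0, 0, 0], [0, 0, 0], [0, 0, 0], [0, 0, 0], [0, 0, 0]]' --jaw '[0, 0, 0, 0, 0, 0, 0, 0, 0, 0, 0]'

```text
time_s: 11.3
tool_pos: [0.5942, -0.0163, 0.3434]
tool_rot: [180.0, -15.1, 92.3]
force: [0.0, -0.1, -2.4]
grip_width: 0.0578
grasp_force: 25.0
```

```bash
python3 go.py "(.5508,-.2496,.100)"
```

```text
t 11.3 grasp [0.5926 0.0264 0.1851] z [-0.01   0.261 -0.965] y [0.999 0.04  0.   ] tool shift [-0.2868 -0.0528  0.0106]
q [  9.  15.  -6.  96. -14.  72.  10.] F [ 0.  -0.1 -2.4] w 0.0578 gf 25.0
```

>>> send_rows --xyz '[[-0.01, -0.002, -0.003], [-0.02, -0.0038, -0.006], [-0.025, -0.0045, -0.007], [-0.025, -0.0045, -0.007], [-0.025, -0.0045, -0.007], [-0.025, -0.0045, -0.007], [-0.025, -0.0045, 0], [-0.025, -0.0045, 0], [-0.025, -0.0045, 0], [-0.025, -0.0045, 0], [-0.025, -0.0045, 0.005], [-0.02, -0.004, 0.01], [-0.012, -0.0025, 0.01], [0, 0, 0], [0, 0, 0]]' --rotation '[[0, 0, 0], [0, 0, 0], [0, 0, 0], [0, 0, 0], [0, 0, 0], [0, 0, 0], [0, 0, 0], [0, 0, 0], [0, 0, 0], [0, 0, 0], [0, 0, 0], [0, 0, 0], [0, 0, 0], [0, 0, 0], [0, 0, 0]]' --jaw '[0, 0, 0, 0, 0, 0, 0, 0, 0, 0, 0, 0, 0, 0, 0]'

```text
time_s: 12.8
tool_pos: [0.5528, -0.2977, 0.2796]
tool_rot: [-180.0, -15.2, 92.3]
force: [0.4, -0.5, -0.6]
grip_width: 0.0578
grasp_force: 25.0
```

```bash
python3 go.py "(.5508,-.2496,.049)"; python3 - <<'E'
from cell import env
from h import *
for n,(v,u) in {"scene":(150,60),"side":(110,230)}.items():
    c=env.read_camera(n); b=c["image"][v:v+150,u:u+200]
    cv2.imwrite(f"pics/{n}5.png",cv2.resize(b,(800,600),interpolation=cv2.INTER_CUBIC))
a=[cv2.resize(cv2.imread(f"pics/{n}5.png"),(400,300)) for n in ("scene","side")]
cv2.imwrite("pics/m5.png",np.hstack(a))
E
```

```text
t 12.8 grasp [ 0.5509 -0.2547  0.1213] z [-0.011  0.262 -0.965] y [ 0.999  0.04  -0.001] tool shift [-0.0141  0.0001  0.0711]
q [ 27.  24.   3.  91. -15.  74.  38.] F [ 0.4 -0.5 -0.6] w 0.0578 gf 25.0
```

View pics/m5.png

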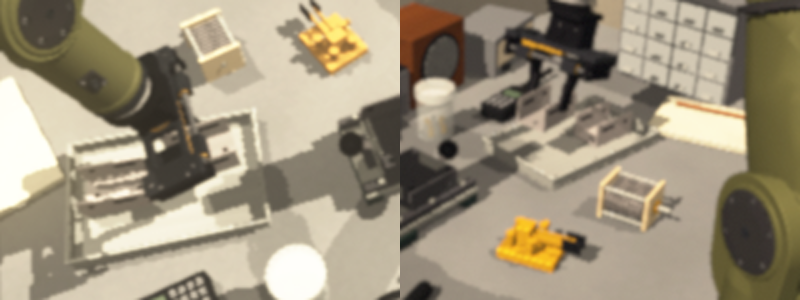

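The bracket hangs level over the near half of the tray, with the finished one well to the left. I'll lower it.

>>> send_rows --xyz '[[-0.003, 0, 0.015], [-0.003, 0, 0.015], [-0.003, 0, 0.015], [-0.003, 0, 0.012], [-0.002, 0, 0.008], [0, 0, 0.003], [0, 0, 0.002], [0, 0, 0], [0, 0, 0]]' --rotation '[[0, 0, 0], [0, 0, 0], [0, 0, 0], [0, 0, 0], [0, 0, 0], [0, 0, 0], [0, 0, 0], [0, 0, 0], [0, 0, 0]]' --jaw '[0, 0, 0, 0, 0, 0, 0, 0, 0]'

```text
time_s: 13.8
tool_pos: [0.5528, -0.2938, 0.2094]
tool_rot: [179.9, -15.1, 92.3]
force: [-0.1, 0.1, -0.9]
grip_width: 0.0581
grasp_force: 25.0
```

```bash
python3 go.py "(.5508,-.2496,.048)"
```

```text
t 13.8 grasp [ 0.5513 -0.2512  0.051 ] z [-0.009  0.26  -0.966] y [0.999 0.04  0.001] tool shift [ 0.0007 -0.0004  0.0034]
q [ 27.  28.   3.  95. -15.  67.  39.] F [-0.1  0.1 -0.9] w 0.0581 gf 25.0
```

Lower in 1 mm vertical steps until contact.

>>> send_rows --xyz '[[-0.0003, 0, 0.001], [-0.0003, 0, 0.001], [-0.0003, 0, 0.001], [0, 0, 0], [0, 0, 0]]' --rotation '[[0, 0, 0], [0, 0, 0], [0, 0, 0], [0, 0, 0], [0, 0, 0]]' --jaw '[0, 0, 0, 0, 0]'

```text
time_s: 14.3
tool_pos: [0.5526, -0.2939, 0.2064]
tool_rot: [180.0, -15.1, 92.3]
force: [-1.2, 1.0, 4.0]
grip_width: 0.0577
grasp_force: 25.0
```

```bash
python3 go.py "(.5508,-.2496,.048)"
```

```text
t 14.3 grasp [ 0.551  -0.2511  0.048 ] z [-0.01   0.261 -0.965] y [0.999 0.04  0.001] tool shift [ 0.0015 -0.0001  0.0004]
q [ 27.  28.   3.  95. -15.  66.  39.] F [-1.2  1.   4. ] w 0.0577 gf 25.0
```

Contact felt (4 N). Press half a millimetre more, then release and rise.

>>> send_rows --xyz '[[0, 0, 0.0005], [0, 0, 0], [0, 0, 0], [0, 0, 0], [0, 0, 0], [0, 0, 0], [0, 0, 0], [0, 0, 0], [0, 0, 0], [0.0026, 0, -0.0097], [0.0026, 0, -0.0097], [0.0052, 0, -0.0194], [0.0052, 0, -0.0194], [0.0052, 0, -0.0194], [0.0052, 0, -0.0194], [0.0052, 0, -0.0194], [0, 0, 0], [0, 0, 0]]' --rotation '[[0, 0, 0], [0, 0, 0], [0, 0, 0], [0, 0, 0], [0, 0, 0], [0, 0, 0], [0, 0, 0], [0, 0, 0], [0, 0, 0], [0, 0, 0], [0, 0, 0], [0, 0, 0], [0, 0, 0], [0, 0, 0], [0, 0, 0], [0, 0, 0], [0, 0, 0], [0, 0, 0]]' --jaw '[0, 0, 1, 1, 1, 1, 1, 1, 1, 1, 1, 1, 1, 1, 1, 1, 1, 1]'

```text
time_s: 16.1
tool_pos: [0.5525, -0.2939, 0.3266]
tool_rot: [179.9, -15.1, 92.3]
force: [0.5, 0.5, -1.0]
grip_width: 0.0868
grasp_force: 0.0
```

```bash
python3 go.py "(.5968,-.0544,.076)"; python3 - <<'E'
from cell import env
from h import *
for n,(v,u) in {"scene":(150,60),"side":(110,230)}.items():
    c=env.read_camera(n); b=c["image"][v:v+150,u:u+200]
    cv2.imwrite(f"pics/{n}6.png",cv2.resize(b,(800,600),interpolation=cv2.INTER_CUBIC))
a=[cv2.resize(cv2.imread(f"pics/{n}6.png"),(400,300)) for n in ("scene","side")]
cv2.imwrite("pics/m6.png",np.hstack(a))
E
```

```text
t 16.1 grasp [ 0.5511 -0.2513  0.1682] z [-0.009  0.26  -0.966] y [0.999 0.04  0.002] tool shift [0.1643 0.0534 0.1398]
q [ 27.  21.   3.  89. -14.  78.  36.] F [ 0.5  0.5 -1. ] w 0.0868 gf 0.0
```

View pics/m6.png

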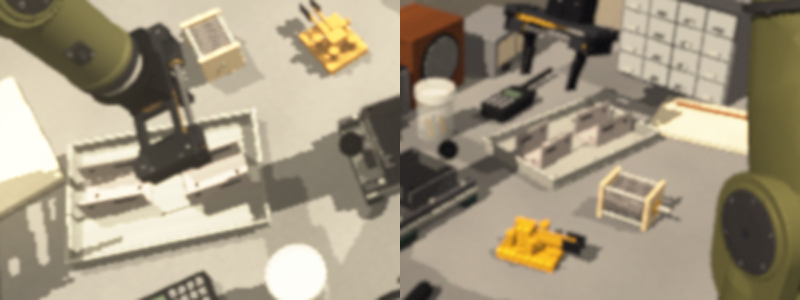

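The bracket stands legs up in the tray, separate from the finished one. Leaning back to 40° for the knob.

>>> send_rows --xyz '[[0, 0, 0], [0, 0, 0], [0, 0, 0], [0, 0, 0], [0, 0, 0]]' --rotation '[[0, 0.145, 0], [0, 0.145, 0], [0, 0.146, 0], [0, 0, 0], [0, 0, 0]]' --jaw '[1, 1, 1, 1, 1]'

```text
time_s: 16.7
tool_pos: [0.5522, -0.2943, 0.3241]
tool_rot: [-179.8, -40.0, 92.1]
force: [1.4, 0.2, 0.3]
grip_width: 0.0872
grasp_force: 0.0
```

```bash
python3 go.py "(.5962,-.0543,.0757)"
```

```text
t 16.7 grasp [ 0.5478 -0.189   0.1985] z [-0.027  0.642 -0.766] y [ 0.999  0.039 -0.002] tool shift [0.0228 0.0539 0.1792]
q [ 34.  28.   1.  84. -31.  94.  42.] F [1.4 0.2 0.3] w 0.0872 gf 0.0
```

>>> send_rows --xyz '[[0.012, 0.027, 0], [0.011, 0.027, 0], [0, 0, 0.03], [0, 0, 0.03], [0, 0, 0.03], [0, 0, 0.03], [0, 0, 0.025], [0, 0, 0.02], [0, 0, 0.014], [0, 0, 0], [0, 0, 0], [0, 0, 0], [0, 0, 0], [0, 0, 0], [0, 0, 0], [0, 0, 0], [0, 0, 0], [0, 0, 0], [0, 0, 0], [0, 0, 0]]' --rotation '[[0, 0, 0], [0, 0, 0], [0, 0, 0], [0, 0, 0], [0, 0, 0], [0, 0, 0], [0, 0, 0], [0, 0, 0], [0, 0, 0], [0, 0, 0], [0, 0, 0], [0, 0, 0], [0, 0, 0], [0, 0, 0], [0, 0, 0], [0, 0, 0], [0, 0, 0], [0, 0, 0], [0, 0, 0], [0, 0, 0]]' --jaw '[1, 1, 1, 1, 1, 1, 1, 1, 1, 1, 0, 0, 0, 0, 0, 0, 0, 0, 0, 0]' --newtons 45

```text
time_s: 18.7
tool_pos: [0.6003, -0.159, 0.2034]
tool_rot: [-179.8, -40.1, 92.3]
force: [-5.1, -1.4, 2.1]
grip_width: 0.033
grasp_force: 45.0
```

```bash
python3 go.py "(.5915,.0755,.0757)"
```

```text
t 18.7 grasp [ 0.5956 -0.0534  0.078 ] z [-0.028  0.644 -0.764] y [ 0.999  0.041 -0.002] tool shift [0.0971 0.0012 0.0849]
q [ 25.  32.  -4.  93. -35.  76.  39.] F [-5.1 -1.4  2.1] w 0.033 gf 45.0
```

>>> send_rows --xyz '[[0.0035, 0, 0.003], [0.0077, 0, 0.0065], [0.0077, 0, 0.0065], [0.0077, 0, 0.0065], [0.0077, 0, 0.0065], [0.0077, 0, 0.0065], [0.0077, 0, 0.0065], [0.0077, 0, 0.0065], [0.0077, 0, 0.0065], [0.0077, 0, 0.0065], [0.0077, 0, 0.0065], [0.0077, 0, 0.0065], [0.0077, 0, 0.0065], [0.0035, 0, 0.003], [0.0015, 0, 0.0013], [0, 0, 0], [0, 0, 0]]' --rotation '[[0, 0, 0], [0, 0, 0], [0, 0, 0], [0, 0, 0], [0, 0, 0], [0, 0, 0], [0, 0, 0], [0, 0, 0], [0, 0, 0], [0, 0, 0], [0, 0, 0], [0, 0, 0], [0, 0, 0], [0, 0, 0], [0, 0, 0], [0, 0, 0], [0, 0, 0]]' --jaw '[0, 0, 0, 0, 0, 0, 0, 0, 0, 0, 0, 0, 0, 0, 0, 0, 0]'

```text
time_s: 20.4
tool_pos: [0.5949, -0.0288, 0.2036]
tool_rot: [-179.9, -40.0, 92.2]
force: [-7.5, -7.8, 7.2]
grip_width: 0.033
grasp_force: 45.0
```

```bash
python3 go.py "(.5915,.0755,.0757)"
```

```text
t 20.4 grasp [0.5904 0.0766 0.078 ] z [-0.028  0.642 -0.766] y [ 0.999  0.04  -0.002] tool shift [-0.0023  0.0011  0.001 ]
q [ 18.  28.  -8. 101. -38.  68.  33.] F [-7.5 -7.8  7.2] w 0.033 gf 45.0
```

>>> send_rows --xyz '[[0.0015, 0, 0.0013], [0.0015, 0, 0.0013], [0, 0, 0], [0, 0, 0]]' --rotation '[[0, 0, 0], [0, 0, 0], [0, 0, 0], [0, 0, 0]]' --jaw '[0, 0, 0, 0]'

```text
time_s: 20.8
tool_pos: [0.5946, -0.0282, 0.2039]
tool_rot: [-179.9, -39.8, 92.1]
force: [-10.7, -16.0, 11.6]
grip_width: 0.0331
grasp_force: 45.0
```

```bash
python3 go.py "(.5915,.0755,.0757)"
```

```text
t 20.8 grasp [0.5904 0.0767 0.0779] z [-0.026  0.64  -0.768] y [ 0.999  0.038 -0.002] tool shift [-0.0024  0.0011  0.0009]
q [ 18.  28.  -8. 101. -38.  67.  33.] F [-10.7 -16.   11.6] w 0.0331 gf 45.0
```

Stalled at the rear stop (16 N, no motion). Ease off the preload, release and back out along the tool axis.

>>> send_rows --xyz '[[-0.001, 0, -0.001], [0, 0, 0], [0, 0, 0], [0, 0, 0], [0, 0, 0], [0, 0, 0], [0, 0, 0], [0, 0, -0.01], [0, 0, -0.02], [0, 0, -0.03], [0, 0, -0.03], [0, 0, -0.03], [0, 0, -0.03], [0, 0, 0], [0, 0, 0]]' --rotation '[[0, 0, 0], [0, 0, 0], [0, 0, 0], [0, 0, 0], [0, 0, 0], [0, 0, 0], [0, 0, 0], [0, 0, 0], [0, 0, 0], [0, 0, 0], [0, 0, 0], [0, 0, 0], [0, 0, 0], [0, 0, 0], [0, 0, 0]]' --jaw '[0, 1, 1, 1, 1, 1, 1, 1, 1, 1, 1, 1, 1, 1, 1]'

```text
time_s: 22.3
tool_pos: [0.5996, -0.1214, 0.3185]
tool_rot: [179.9, -40.1, 92.3]
force: [0.1, 0.6, -0.5]
grip_width: 0.0869
grasp_force: 0.0
```

```bash
python3 go.py "(.5915,.0755,.0757)"; python3 - <<'E'
from cell import env
from h import *
c=env.read_camera("side"); cv2.imwrite("pics/side7.png",cv2.resize(c["image"][120:270,120:400],(800,430),interpolation=cv2.INTER_CUBIC))
E
```

```text
t 22.3 grasp [ 0.5956 -0.0159  0.193 ] z [-0.024  0.643 -0.765] y [0.999 0.039 0.001] tool shift [-0.0055 -0.0007  0.1486]
q [ 23.  23.  -5.  92. -35.  83.  31.] F [ 0.1  0.6 -0.5] w 0.0869 gf 0.0
```

View pics/side7.png

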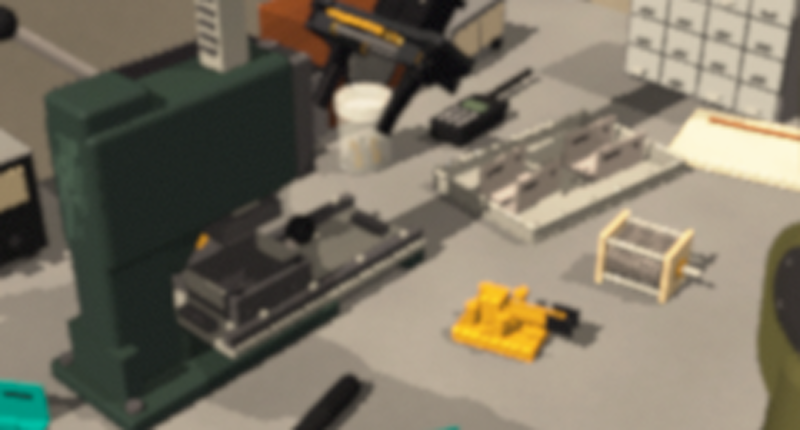

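The carriage is home: the knob is back at its starting pixel. Both brackets stand in the tray and the bystanders have not moved.

```bash
python3 -c "
from cell import env
print(env.sign_off())"
```

```text
the job is handed in; nothing more can be done
None
```

The job is handed in; the verdict was not shown. The bracket stands legs up in the tray clear of the finished one, the empty carriage is home against its rear stop, and nothing else appears to have moved (about 22 s of the 72 s used).

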